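# Lay a hydraulic cylinder in its bench cradle, port up

## Task

Take the small hydraulic cylinder that stands upright in front of the angle plate and lay it on its side in the two V saddles of the cradle, ready for filling: its side port at the end where the cradle's pointed tab stands, the end of the barrel close to the tab, and the port facing straight up in line with the tab's point. Do not drop the cylinder, knock it over or lay it on the bench itself, and leave the jug, the tin, the hammer and the wrench where they are.

Things in the scene. Friction and masses are not known exactly. Their poses are not given: they have to be found in the camera images.
- ram: Hydraulic cylinder, steel, standing on its foot: barrel 42 mm in diameter, 128 mm long, topped by a nose 26 mm in diameter, 8 mm long; up to 0.85 kg. Near the foot a stubby port, 19 mm in diameter, juts 16 mm from its side (at the start towards the angle plate). Origin: centre of the foot face; z along the axis to the nose; x out through the port.
- port (a point): Centre of the port's outer face: 37 mm from the barrel's axis, 28 mm from the foot face (its axes are those of ram).
- ram_mid (a point): Point on the barrel's axis, 64 mm from the foot face.
- cradle: Cradle, fixed to the bench: steel base plate 190 x 90 x 10 mm with two aluminium 90-degree V saddles centred at x = +48 and -48 mm, each 14 mm thick along x, 47 mm wide, upper edges 57 mm above the bench. At its +x end stands the plate with the tab. Origin: centre of the base's underside; x runs along the saddles towards the tab, z up.
- jug: Bystander: cream plastic oil jug, 105 mm in diameter, about 225 mm high with its slanted spout; origin centre of its underside.
- tin: Bystander: grey tin, 72 mm in diameter, 85 mm high; origin centre of its underside.
- hammer: Bystander: hammer lying on the bench beyond the work, 260 mm long; origin near the middle of its underside, x along the handle towards the head.
- wrench: Bystander: wrench lying flat on the bench, 170 mm long; origin near the middle of its underside, x along it.
- cradle_seat (a point): Point in the cradle (x = 6, y = 0, z = 68 mm) where ram_mid lies once the barrel is properly seated, its foot face then 8 mm short of the tab's plate and its nose pointing to the cradle's -x; axes as the cradle's.
- tab (a point): Point of the tab, 111 mm above the bench, on the cradle's centre line: the tab is 12 mm wide, 6 mm thick, on an upright plate 40 mm wide and 70 mm high whose inner face is at the cradle's x = +78 mm.
- angle_plate: Steel angle plate, fixed to the bench: an upright wall 180 mm wide, 145 mm high, 8 mm thick, with a foot 70 mm deep behind it on the robot's side. The cylinder starts in front of it, its axis 46 to 56 mm from the wall. Origin: on the bench, at the middle of the wall's front face; x points out of that face towards the cylinder (roughly away from the robot), z up.
There are look-alikes about, which are no part of the job. What is shaped like the ram but purple is not meant. What is shaped like the cradle but purple is not meant.

How it is judged:
At the end, for the whole second after the job is handed in: The cylinder rests, let go, in both saddles: within 0.1 rad of the cradle's length, its middle within 6 mm of the centre line, its axis 62 to 73 mm up, the port 24 to 56 mm from the cradle's middle towards the tab and facing straight up within 0.25 rad (angle between ram's own x axis and vertical below 0.25 rad and angle between the z axis of ram and the x axis of cradle, either way round below 0.1 rad and x of port in the frame of cradle between 0.024 and 0.056 m and y of ram_mid in the frame of cradle between -0.006 and 0.006 m and z of ram_mid in the frame of cradle between 0.062 and 0.073 m and linear speed of ram below 0.02 m/s); the robot touches nothing.
It fails at once if the cylinder is dropped or falls (moves faster than 0.7 m/s with no finger on it) (linear speed of ram above 0.7 m/s and contact force between the fingers and ram below 0.5 N).
It fails at once if the cylinder lies on the bench (height (world z) of ram_mid below 0.03 m).
It fails at once if the jug, the tin, the hammer or the wrench is moved by more than 30 mm (distance of any of jug, tin, hammer, wrench from where it was at the start of the episode above 0.03 m).
It also fails if it takes over 59 s, if anything falls off the work surface, if the arm or the gripper's body presses on something with over 40 N, if the wrist force passes 120 N, or if a joint passes its speed limit or range.

## Robot

A 6-joint arm with a two-finger parallel gripper is mounted at the origin on the work surface. World frame = base frame: x ahead of the robot, y to its left, z up, the work surface at z = 0. Lengths are in m, angles in rad, forces in N, time in s.
With the tool pointing down it reaches from about 0.325 to 0.9 m from the base axis. Payload 6.1 kg.
Tool frame: the origin (TCP) lies midway between the tips of the shut fingers; the grasp point (between the pads) lies 19 mm behind it; z points along the fingers, y is the line along which they close (so a half turn about z gives the same grasp; the last joint's range is limited). The gripper opens to 85 mm and grips with 20 to 120 N. Pads are 22 mm wide; open, the fingers measure 114 mm over their backs; the gripper's body (76 mm by 85 mm) begins 54 mm behind the grasp point. The pads swing forward as they close: fully open they stand 13 mm farther back than shut.
Start: joints at [0.998, 0.22, 1.526, -0, 1.395, -0.126], TCP at [0.27, 0.564, 0.2] pointing down, gripper open.
Joint ranges: [-2.98, 2.98], [-0.91, 2.08], [0.09, 2.57], [-1.24, 4.39], [0.2, 2.65], [-2.68, 2.68]. Speed limits (rad/s): [2.57, 2.57, 3.01, 3.14, 3.14, 3.14].

## Interface

Orientations are given as [roll, pitch, yaw] about the fixed x, y, z axes, in that order (R = Rz(yaw) Ry(pitch) Rx(roll)).
In Python, from plant import movep, move_l, set_joints, gripper_to, hold, inverse_kinematics, observe, get_image, get_calibration, Unreachable, job_done gives the robot as it stands. Calls block until the motion is done:
- movep(position, orientation): joint-space move of the TCP to a pose.
- move_l(position, feed=0.15, rotation=None, max_force=None): straight line of the TCP; rotation=None keeps the orientation; feed is the mean speed in m/s. With max_force (N) it stops when the force on the tool has changed by that much, and returns True; else False.
- set_joints(angles): joint-space move.
- gripper_to(opening, f_grip=None): finger opening in m; f_grip is the grip in N (None keeps the last); returns when the fingers have stopped.
- hold(seconds).
- inverse_kinematics(position, orientation): joint angles nearest the present ones, or None.
- observe(): the state.
- get_image(name): name is "side" or "top"; returns (picture, depth): 400x640x3 uint8, red, green, blue; 400x640 float32, m along the optical axis (not along the pixel's ray), 0 where there is no reading.
- get_calibration(name): a dict with "intrinsics" (3x3 intrinsics, pixels), "world_from_camera" (4x4, takes a point from camera to world coordinates). Camera axes: x right, y down, z forward; pixel columns grow to the right and rows downward; lengths in m; the calibration is good to about 2 mm. A picture is of the moment at which its call begins. get_calibration takes no time and is no camera call.
A pose or a line that the arm cannot do raises Unreachable and nothing moves.
- job_done(): hands the job in; it is judged then, once.
The state is a dict: "time_s": time; "q": joint angles; "joint_velocities": joint speeds; "joint_torque": joint torques, N m; "eef_pos": TCP position; "tcp_rot": TCP orientation; "ft_force": force on the tool from outside, world axes, zero at the start; "torque": the same for the moment, N m; "opening": finger opening in m; "grasp_force": force on a finger pad.
Only numpy, scipy, OpenCV 4.12 (cv2) and the standard library are available. Lean on these libraries where they do the work, as an engineer would, in place of code of your own. Each camera call takes 0.05 s, during which the arm holds its last target. There are 200 camera calls.

## Working session

There is one attempt and no reset: what is moved stays moved. The work goes in short steps, each a Python script; the robot and the scene stay as the last script left them, time stands still between calls to the robot, and variables do not carry over. Pictures are saved under pics/ and viewed, at most 10 in all, crops included, and the job is handed in when it is done.

```bash
mkdir -p pics; ls; python3 - <<'E'
from plant import *
import cv2,numpy as np
for n in("side","top"):
    p,d=get_image(n);np.savez(f"{n}0.npz",p=p,d=d);cv2.imwrite(f"pics/{n}0.png",p[:,:,::-1])
    c=get_calibration(n);print(n,np.round(c["intrinsics"],1).tolist(),np.round(c["world_from_camera"],3).tolist(),(d>0).mean())
o=observe();print(o["time_s"],o["tcp_rot"])
E
```

```text
pics
side [[394.8, 0.0, 322.7], [0.0, 394.8, 195.0], [0.0, 0.0, 1.0]] [[-0.99, -0.1, 0.096, 0.525], [-0.138, 0.618, -0.774, 0.832], [0.018, -0.78, -0.626, 0.765], [0.0, 0.0, 0.0, 1.0]] 0.9960859375
top [[393.6, 0.0, 323.1], [0.0, 393.6, 200.3], [0.0, 0.0, 1.0]] [[0.016, -0.997, 0.08, 0.529], [-1.0, -0.016, 0.002, -0.02], [-0.0, -0.08, -0.997, 1.177], [0.0, 0.0, 0.0, 1.0]] 0.99584375
0.1 [-3.13981420e+00 -1.68627963e-04  2.69474836e+00]
```

View pics/side0.png

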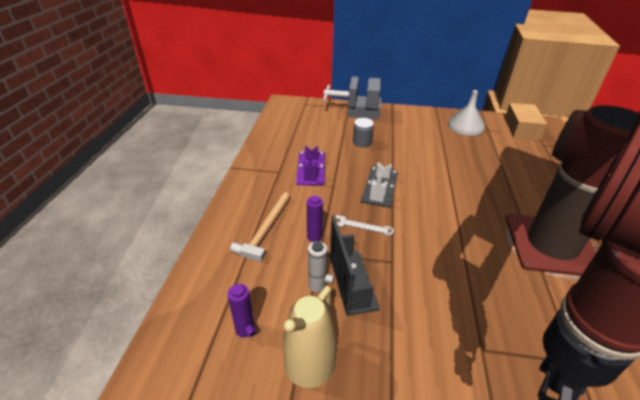

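View pics/top0.png

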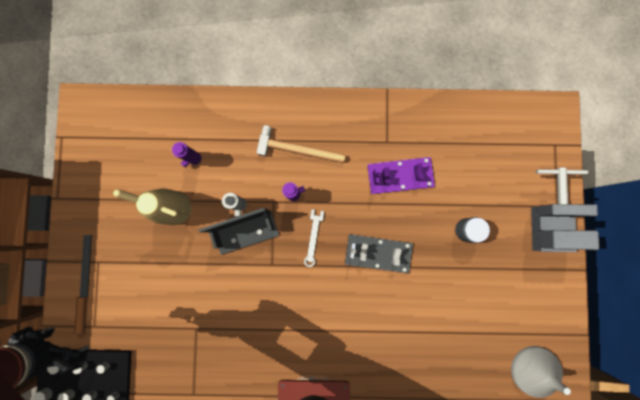

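Side view: the candidates for the ram are the steel one at side (318,265) / top (232,203) and the purple ones at side (315,218), (242,310) / top (291,190), (185,153). The steel one, standing at the angle plate, is meant. The cradle candidates are the dark one with aluminium saddles at side (380,185) / top (379,253) and the purple one at side (311,165) / top (402,176). The dark one is meant. I'll confirm both in an enlarged crop.

```bash
cat > h.py <<'E'
import cv2,numpy as np
from plant import *
def cloud(n,p,d):
    c=get_calibration(n);K=c["intrinsics"];T=c["world_from_camera"]
    v,u=np.mgrid[:400,:640]
    r=np.stack([(u-K[0,2])/K[0,0]*d,(v-K[1,2])/K[1,1]*d,d],-1)
    return r@np.array(T)[:3,:3].T+np.array(T)[:3,3]
E
python3 - <<'E'
from h import *
im={};X={}
for n in("side","top"):
    z=np.load(n+"0.npz");im[n]=z["p"];X[n]=cloud(n,z["p"],z["d"])
def cr(n,x,y,w,h):return cv2.resize(im[n][y:y+h,x:x+w,::-1],(400,300),interpolation=cv2.INTER_CUBIC)
cv2.imwrite("pics/crop.png",np.vstack([np.hstack([cr("side",280,225,100,75),cr("side",340,150,80,60)]),np.hstack([cr("top",195,180,100,75),cr("top",335,215,100,75)])]))
def rect(m,P,lab):
    q=P[m][:,:2].astype(np.float32);r=cv2.minAreaRect(q*1000);print(lab,len(q),np.round(r[0],1),np.round(r[1],1),round(r[2],1),np.round(P[m].mean(0),4))
for n in X:
    P=X[n];g=P[...,2]
    hsv=cv2.cvtColor(im[n],cv2.COLOR_RGB2HSV);pur=(hsv[...,0]>125)&(hsv[...,0]<160)&(hsv[...,1]>90)
    u=np.arange(640)[None,:];v=np.arange(400)[:,None]
    if n=="top":
        R=(u>215)&(u<250)&(v>185)&(v<222); C=(u>335)&(u<425)&(v>225)&(v<282); A=(u>195)&(u<285)&(v>200)&(v<258)
    else:
        R=(u>300)&(u<335)&(v>235)&(v<295); C=(u>355)&(u<405)&(v>155)&(v<210); A=(u>325)&(u<385)&(v>215)&(v<315)
    print(n,"bench z",np.median(g[(P[...,0]>.3)&(P[...,0]<.6)&(abs(P[...,1])<.3)]))
    m=R&(g>.129);rect(m,P,"nose top")
    m=R&(g>.115)&(g<.131);rect(m,P,"barrel top")
    m=C&(g>.006)&(g<.02);rect(m,P,"base")
    for lo,hi in((.03,.062),(.062,.075),(.08,.12)):
        m=C&(g>lo)&(g<hi)
        if m.sum()>3:rect(m,P,f"cr {lo}")
    m=A&(g>.135)&(g<.155);
    if m.sum()>5:rect(m,P,"wall top")
E
```

```text
side bench z -4.9552926527918206e-05
nose top 188 [557.8 524.4] [ 41.2 618.2] 9.9 [0.5938 0.2999 0.1592]
barrel top 183 [605.7 215. ] [80.3 41.3] 78.6 [0.6083 0.2417 0.1253]
base 657 [ 469.5 -181.5] [195.2  90.2] 82.9 [ 0.4689 -0.1668  0.0098]
cr 0.03 248 [ 471.6 -167.5] [145.9  44.3] 83.2 [ 0.4725 -0.1538  0.0455]
cr 0.062 43 [ 480. -100.] [10.3 39. ] 84.8 [ 0.4795 -0.0999  0.0675]
cr 0.08 41 [ 479.7 -100.4] [11.2 12.1] 83.5 [ 0.4792 -0.1001  0.0953]
wall top 313 [555.1 254. ] [ 51.5 235.4] 4.6 [0.5566 0.2432 0.1434]
top bench z 0.0008977270439494145
nose top 204 [579.7 113.2] [275.2  75.9] 84.6 [0.5871 0.2122 0.1637]
barrel top 134 [591.8 220.6] [80.7 41.3] 28.8 [0.6055 0.2256 0.1265]
base 1654 [ 470.8 -176.9] [146.2 235.6] 0.8 [ 0.4686 -0.1865  0.0102]
cr 0.03 208 [ 470.9 -170.3] [139.2  46.3] 82.5 [ 0.47   -0.181   0.0474]
cr 0.062 23 [ 479.1 -103.7] [ 5.8 36.9] 84.1 [ 0.4775 -0.1035  0.0696]
cr 0.08 14 [ 479.5 -104.1] [ 5.7 11.2] 86.5 [ 0.4799 -0.104   0.1076]
wall top 253 [580.7 228.3] [ 57.9 180. ] 19.5 [0.5601 0.2216 0.1438]
```

View pics/crop.png

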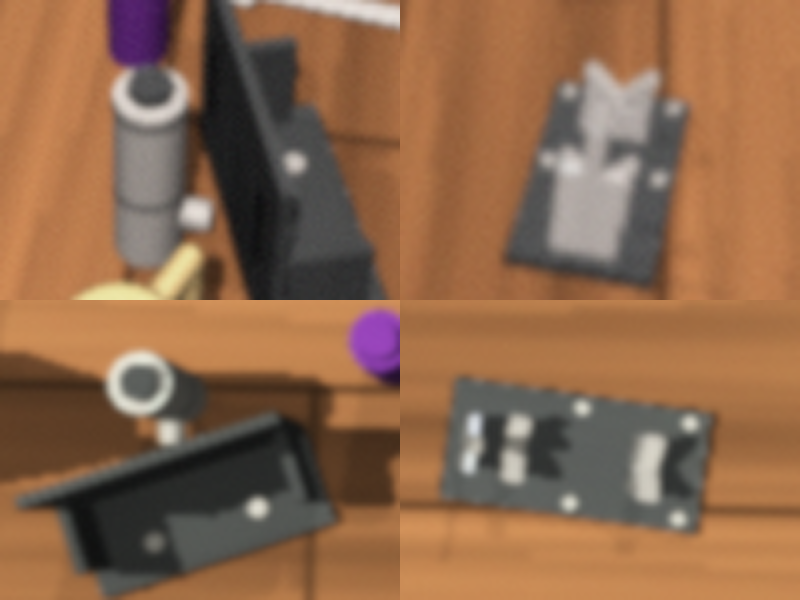

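The crop confirms both: the steel ram, with its white port towards the plate, and the dark cradle with aluminium saddles, whose tab is at its left end in the top view (+y). The wall blocks a side grasp from the port's side. So I'll grip the ram top-down, stand it upright in free space, regrasp it from the port side with a tilted tool, then lay it in. Next I'll refine the poses and check that the arm can reach them.

```bash
cat >> h.py <<'E'
from scipy.optimize import least_squares
from scipy.spatial.transform import Rotation as Ro
def find_ram(data,g0,pdir,zlo=.05,zhi=.122):
    """axis xy from barrel side/top points near guess g0; port yaw from points near foot"""
    out=[]
    for n,(p,d) in data.items():
        P=cloud(n,p,d).reshape(-1,3);r=np.hypot(*(P[:,:2]-g0).T)
        s=P[(r<.04)&(P[:,2]>zlo)&(P[:,2]<zhi)&((P[:,:2]-g0)@pdir<.03)]
        f=least_squares(lambda c:np.hypot(*(s[:,:2]-c).T)-.021,g0,loss="soft_l1",f_scale=.002).x
        t=P[(r<.04)&(P[:,2]>.132)&(P[:,2]<.145)]
        rp=np.hypot(*(P[:,:2]-f).T);q=P[(rp>.027)&(rp<.040)&(P[:,2]>.02)&(P[:,2]<.042)&((P[:,:2]-f)@pdir>.01)]
        m=np.median(q[:,:2],0)-f if len(q) else np.zeros(2)
        out.append((n,len(s),f.round(4),len(t),t[:,:2].mean(0).round(4) if len(t) else 0,len(q),np.degrees(np.arctan2(m[1],m[0])).round(1)))
    return out
def tool(z,y):  # rpy from tool z axis and closing axis
    z=np.array(z,float);z/=np.linalg.norm(z);y=np.array(y,float);y-=z*(y@z);y/=np.linalg.norm(y)
    return Ro.from_matrix(np.c_[np.cross(y,z),y,z]).as_euler("xyz")
def shot(tag):
    D={n:get_image(n) for n in("side","top")}
    for n in D:cv2.imwrite(f"pics/{tag}_{n}.png",D[n][0][:,:,::-1])
    return D
E
cat > plan.py <<'E'
from h import *
yc=np.radians(83.1);XC=np.array([np.cos(yc),np.sin(yc),0]);YC=np.array([-XC[1],XC[0],0])
C0=np.array([.4702,-.1805,0])
E
python3 - <<'E'
from plan import *
D={n:(np.load(n+"0.npz")["p"],np.load(n+"0.npz")["d"]) for n in("side","top")}
for o in find_ram(D,np.array([.605,.23]),np.array([-.943,-.334])):print(o)
def P(n,b):
    P=cloud(n,*D[n]);return P[b[1]:b[3],b[0]:b[2]].reshape(-1,3)
for n,l,b in(("top","jug",(108,185,195,228)),("top","purple ram",(280,180,304,202)),("top","wrench",(300,205,328,270)),("top","hammer",(255,122,350,165))):
    q=P(n,b);q=q[q[:,2]>(.006 if l in("wrench","hammer") else .05)];print(l,q.min(0).round(3),q.max(0).round(3))
def sad(n,lo,hi):
    q=cloud(n,*D[n]).reshape(-1,3);q=q[(abs(q[:,0]-.47)<.08)&(abs(q[:,1]+.18)<.11)&(q[:,2]>lo)&(q[:,2]<hi)]
    return q[:,:2]
for n in D:
    q=sad(n,.006,.013);r=cv2.minAreaRect((q*1000).astype(np.float32));print(n,"base",r)
    q=sad(n,.035,.06);v=(q-C0[:2])@XC[:2];w=(q-C0[:2])@YC[:2]
    for s in(1,-1):
        k=(v*s>.03)&(v*s<.065);print("saddle",s,v[k].min().round(4),v[k].max().round(4),w[k].min().round(4),w[k].max().round(4))
# reach checks
for S in((.60,-.05),(.56,-.05),(.5,.1),(.62,-.02)):
    a=np.arctan2(S[1],S[0]);u=np.array([np.cos(a),np.sin(a),0])
    for t in(15,25,35,45):
        t_=np.radians(t);z=u*np.cos(t_)-np.array([0,0,np.sin(t_)]);yy=np.cross([0,0,1],u)
        res=[]
        for sg in(1,-1):
            e=tool(z,sg*yy);g=np.array([*S,.072])
            res.append([inverse_kinematics(g+.019*z+h,e) is not None for h in(np.zeros(3),-.1*z,np.array([0,0,.25]))])
        print(S,t,res)
for t in(15,25,35,45):
    t_=np.radians(t);z=-np.array([0,0,1])*np.cos(t_)+XC*np.sin(t_)
    print("final",t,[[None if (q:=inverse_kinematics(C0+XC*-.002+[0,0,.068+h]+.019*z,tool(z,sg*YC))) is None else q.round(2).tolist() for h in(0,.15)] for sg in(1,-1)])
E
```

```text
('side', 391, array([0.6099, 0.2322]), 89, array([0.6096, 0.2341]), 40, np.float64(173.6))
('top', 80, array([0.6096, 0.2309]), 75, array([0.6093, 0.2301]), 25, np.float64(-173.5))
jug [ 0.529 -0.02   0.05 ] [0.644 0.493 1.177]
purple ram [ 0.529 -0.02   0.051] [0.659 0.089 1.177]
wrench [ 0.426 -0.033  0.006] [0.597 0.039 1.177]
hammer [ 0.529 -0.091  0.006] [0.853 0.18  1.177]
side base ((469.5152587890625, -181.50222778320312), (195.1999053955078, 90.19711303710938), 82.85209655761719)
saddle 1 0.0386 0.0555 -0.0219 0.0224
saddle -1 -0.0599 -0.039 -0.0209 0.0222
top base ((473.4083557128906, -184.56649780273438), (196.72109985351562, 146.23651123046875), 89.1454849243164)
saddle 1 0.0362 0.0509 -0.0227 0.0233
saddle -1 -0.0596 -0.0448 -0.0218 0.0244
(0.6, -0.05) 15 [[True, False, False], [True, False, True]]
(0.6, -0.05) 25 [[True, False, True], [True, False, True]]
(0.6, -0.05) 35 [[True, False, True], [True, False, True]]
(0.6, -0.05) 45 [[False, True, True], [False, True, True]]
(0.56, -0.05) 15 [[False, False, False], [False, False, False]]
(0.56, -0.05) 25 [[False, False, Tru
[... 606 characters left out ...]
e], [False, True, True]]
final 15 [[[-0.68, 0.18, 1.9, 0.24, 1.21, 2.48], [-0.68, 0.01, 1.78, 0.22, 1.5, 2.55]], [[-0.68, 0.18, 1.9, 0.24, 1.21, -0.66], [-0.68, 0.01, 1.78, 0.22, 1.5, -0.59]]]
final 25 [[[-0.77, 0.27, 1.84, 0.36, 1.32, 2.35], [-0.77, 0.09, 1.74, 0.34, 1.59, 2.45]], [[-0.77, 0.27, 1.84, 0.36, 1.32, -0.79], [-0.77, 0.09, 1.74, 0.34, 1.59, -0.69]]]
final 35 [[[-0.84, 0.37, 1.77, 0.45, 1.44, 2.26], [-0.84, 0.18, 1.7, 0.45, 1.69, 2.38]], [[-0.84, 0.37, 1.77, 0.45, 1.44, -0.88], [-0.84, 0.18, 1.7, 0.45, 1.69, -0.76]]]
final 45 [[[-0.9, 0.49, 1.7, 0.53, 1.56, 2.19], [-0.9, 0.28, 1.65, 0.54, 1.78, 2.32]], [[-0.9, 0.49, 1.7, 0.53, 1.56, -0.95], [-0.9, 0.28, 1.65, 0.54, 1.78, -0.82]]]
```

```bash
cat >> plan.py <<'E'
C0=np.array([.4696,-.1820,0])
S=np.array([.63,-.05]);a=np.arctan2(S[1],S[0])
def best(pos,z,y):
    q0=np.array(observe()["q"]);c=[]
    for s in(1,-1):
        e=tool(z,s*np.array(y));q=inverse_kinematics(pos,e)
        if q is not None:c.append((abs(np.array(q)-q0).max(),e))
    return min(c,key=lambda k:k[0])[1]
def yv(d):d=np.radians(d);return np.array([np.cos(d),np.sin(d),0])
dn=np.array([0,0,-1.])
def st(l=""):
    o=observe();print(l,"t",round(o["time_s"],2),np.round(o["eef_pos"],4),"op",round(o["opening"],4),"gf",np.round(o["grasp_force"],1),"F",np.round(o["ft_force"],1))
E
python3 - <<'E'
from plan import *
R=np.array([.6098,.2316])
e=best([*R,.3],dn,yv(109.5));movep([*R,.25],e);st()
move_l([*R,.095],feed=.12,max_force=12);st("down")
gripper_to(0.03,f_grip=60);st("grip")
move_l([*R,.30],feed=.2);st("lift")
D=shot("lift")
e2=[e[0],e[1],e[2]-np.radians(4.5)]
print(inverse_kinematics([*S,.3],e2) is not None)
movep([*S,.25],e2);move_l([*S,.105],feed=.15);st("above")
print(move_l([*S,.089],feed=.03,max_force=8));st("placed")
E
```

```text
t 1.84 [0.6093 0.2324 0.2499] op 0.0855 gf 0.0 F [0.3 0.3 0.5]
down t 3.28 [0.6106 0.2318 0.0962] op 0.0855 gf 0.0 F [ 0.4 -0.1  1.3]
grip t 3.86 [0.6105 0.2318 0.096 ] op 0.0299 gf 2.5 F [-0.1  0.6  5.5]
lift t 5.03 [0.609  0.2314 0.298 ] op 0.03 gf 0.0 F [ 0.8  0.5 -0.9]
True
above t 7.36 [ 0.631  -0.0501  0.1064] op 0.0297 gf 0.0 F [-0.6  0.4 -0.5]
False
placed t 8.04 [ 0.63   -0.05    0.0889] op 0.0296 gf 0.0 F [-1.1 -0.4  0.2]
```

```bash
python3 - <<'E'
from plan import *
D=shot("now")
for o in find_ram(D,np.array([.605,.23]),np.array([-.943,-.334])):print(o)
c=lambda n,x,y,w,h:cv2.resize(D[n][0][y:y+h,x:x+w,::-1],(400,300),interpolation=cv2.INTER_CUBIC)
cv2.imwrite("pics/now_c.png",np.hstack([c("side",260,180,160,120),c("top",195,160,160,120)]))
E
```

```text
('side', 391, array([0.6097, 0.2322]), 89, array([0.6093, 0.2343]), 37, np.float64(173.2))
('top', 84, array([0.6096, 0.2308]), 75, array([0.6093, 0.2299]), 25, np.float64(-173.3))
```

View pics/now_c.png

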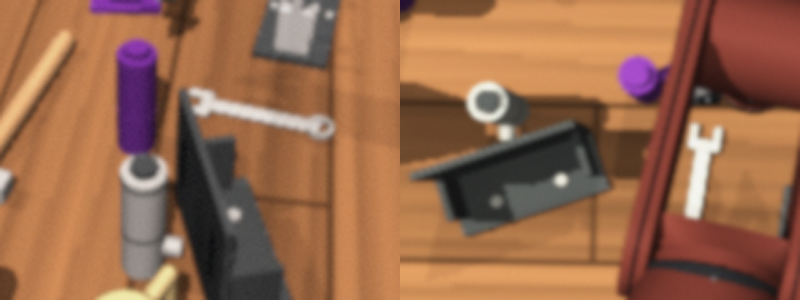

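The ram is untouched and still upright at side (318,265), so the fingers closed over its nose. I'll check the rim height and grip lower.

```bash
python3 - <<'E'
from plan import *
R=np.array([.6098,.2316])
z0=np.load("side0.npz");P=cloud("side",z0["p"],z0["d"]).reshape(-1,3);r=np.hypot(*(P[:,:2]-R).T)
print("rim z",[np.percentile(P[(r<k)&(P[:,2]>.1),2],[50,90]).round(4) for k in(.008,.013,.018,.022)])
move_l([*S,.28],feed=.25);gripper_to(.085)
e=best([*R,.25],dn,yv(109.5));movep([*R,.25],e)
move_l([*R,.079],feed=.15,max_force=12);st("down")
gripper_to(0.036,f_grip=60);hold(.2);st("grip")
D=shot("g2");c=lambda n,x,y,w,h:cv2.resize(D[n][0][y:y+h,x:x+w,::-1],(400,300),interpolation=cv2.INTER_CUBIC)
cv2.imwrite("pics/g2c.png",np.hstack([c("side",260,180,160,120),c("top",165,160,120,90)]))
E
```

```text
rim z [array([0.1353, 0.1366]), array([0.1354, 0.1366]), array([0.134 , 0.1364]), array([0.1275, 0.1358])]
down t 12.03 [0.6108 0.2318 0.0804] op 0.0848 gf 0.0 F [-0.9 -0.   0.8]
grip t 12.72 [0.6105 0.2318 0.08  ] op 0.0395 gf 61.8 F [-0.   0.5  6. ]
```

View pics/g2c.png

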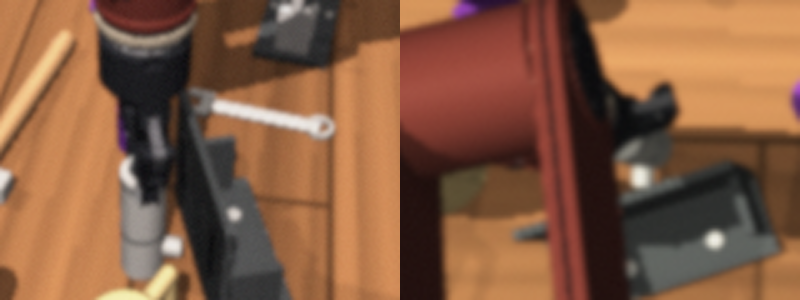

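The ram is now gripped: the fingers sit on the upper barrel at crop (150,170), opening 39.5 mm at 62 N. Next I'll lift it, carry it to S and stand it there.

```bash
python3 - <<'E'
from plan import *
R=np.array([.6098,.2316])
e=observe()["tcp_rot"]
move_l([*R,.27],feed=.15);st("lift")
e2=[e[0],e[1],e[2]-np.radians(4.5)]
movep([*S,.27],e2);move_l([*S,.09],feed=.12);st("above")
print(move_l([*S,.073],feed=.025,max_force=6));st("placed")
gripper_to(.085);move_l([*S,.25],feed=.2);st("rel")
p=observe()["eef_pos"]
movep([.45,.15,.35],observe()["tcp_rot"]);st()
D=shot("S")
for o in find_ram(D,S,np.array([-1,0.07])):print(o)
c=lambda n,x,y,w,h:cv2.resize(D[n][0][y:y+h,x:x+w,::-1],(400,300),interpolation=cv2.INTER_CUBIC)
cv2.imwrite("pics/Sc.png",np.hstack([c("side",280,130,160,120),c("top",270,160,160,120)]))
E
```

```text
lift t 14.25 [0.6091 0.2314 0.2683] op 0.0395 gf 61.4 F [-0.4  0.7 -8.1]
above t 16.99 [ 0.6308 -0.0502  0.0912] op 0.0394 gf 61.3 F [-0.2  0.4 -7.2]
True
placed t 17.47 [ 0.6304 -0.05    0.08  ] op 0.0396 gf 62.6 F [-0.1 -0.1  5.5]
rel t 19.0 [ 0.6292 -0.0498  0.2483] op 0.0852 gf 0.0 F [-0.   0.3 -0.1]
 t 20.11 [0.4504 0.1494 0.3491] op 0.0854 gf 0.0 F [ 0.5 -0.2 -0. ]
('side', 293, array([ 0.6301, -0.0493]), 46, array([ 0.6295, -0.047 ]), 25, np.float64(165.8))
('top', 27, array([ 0.63  , -0.0511]), 68, array([ 0.6297, -0.0508]), 28, np.float64(179.0))
```

View pics/Sc.png

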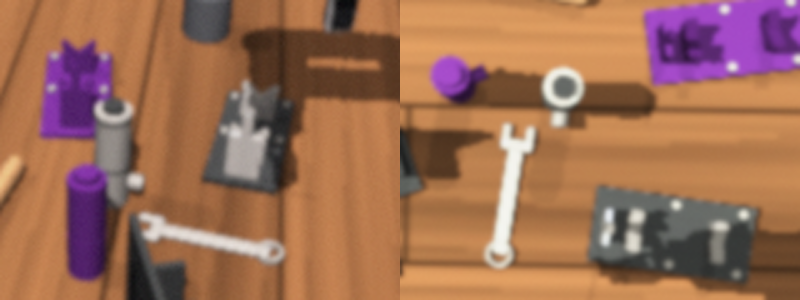

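The ram stands upright at S (crop (563,88) top, (113,150) side), with its port facing the robot. I'll measure the port yaw more closely and regrasp with a 25° tilted tool.

```bash
cat > g2.py <<'E'
from plan import *
def yaw():
    im=cv2.imread("pics/S_top.png");c=get_calibration("top");K=np.array(c["intrinsics"]);T=np.array(c["world_from_camera"])
    g=im.min(2);v,u=np.nonzero(g>150)
    r=np.c_[(u-K[0,2])/K[0,0],(v-K[1,2])/K[1,1],np.ones(len(u))]@T[:3,:3].T
    P=T[:3,3]+r*((.036-T[2,3])/r[:,2])[:,None]
    k=(P[:,0]<S[0]-.024)&(P[:,0]>S[0]-.045)&(abs(P[:,1]-S[1])<.02);m=P[k,:2].mean(0)-S;return k.sum(),np.degrees(np.arctan2(m[1],m[0]))
E
python3 - <<'E'
from g2 import *
print("yaw",yaw())
t=np.radians(25);h=np.radians(176-180);u=np.array([np.cos(h),np.sin(h),0]);z=u*np.cos(t)+dn*np.sin(t)
xr=-u;zr=-dn;yr=np.cross(zr,xr);g=np.array([*S,.082])
zf=dn*np.cos(t)+XC*np.sin(t);F=C0-.012*XC+[0,0,.068]+.024*zf
for s in(1,-1):
    for H in(0,.1,.15,.2):
        q=inverse_kinematics(g+.024*z+[0,0,H],tool(z,s*yr));f=inverse_kinematics(F+[0,0,H],tool(zf,s*YC))
        print(s,H,None if q is None else np.round(q,2),None if f is None else np.round(f,2))
E
```

```text
yaw (np.int64(22), np.float64(175.27180922471945))
1 0 [-0.33  0.16  2.42  2.71  0.6  -1.32] [-0.78  0.29  1.83  0.35  1.32  2.34]
1 0.1 [-0.33 -0.19  2.45  2.34  0.34 -0.92] [-0.78  0.15  1.78  0.34  1.5   2.41]
1 0.15 [-0.33 -0.32  2.43  1.91  0.25 -0.46] [-0.78  0.1   1.73  0.34  1.59  2.44]
1 0.2 [-0.33 -0.43  2.4   1.34  0.25  0.12] [-0.78  0.06  1.68  0.34  1.67  2.47]
-1 0 [-0.33  0.16  2.42  2.71  0.6   1.82] [-0.78  0.29  1.83  0.35  1.32 -0.8 ]
-1 0.1 [-0.33 -0.19  2.45  2.34  0.34  2.22] [-0.78  0.15  1.78  0.34  1.5  -0.74]
-1 0.15 [-0.33 -0.32  2.43  1.91  0.25  2.68] [-0.78  0.1   1.73  0.34  1.59 -0.7 ]
-1 0.2 None [-0.78  0.06  1.68  0.34  1.67 -0.67]
```

```bash
cat >> g2.py <<'E'
from scipy.spatial.transform import Slerp
PY=175.5
def geom(td,gz=.082,d=.024,s=-1):
    t=np.radians(td);h=np.radians(PY-180);u=np.array([np.cos(h),np.sin(h),0]);z=u*np.cos(t)+dn*np.sin(t)
    yr=np.cross([0,0,1],-u);g=np.array([*S,gz])+d*z
    zf=dn*np.cos(t)+XC*np.sin(t);F=C0+(.070-gz)*XC+[0,0,.068]+d*zf
    return g,tool(z,s*yr),F,tool(zf,s*YC)
E
python3 - <<'E'
from g2 import *
for td in(25,32,40):
  for s in(1,-1):
    g,e,F,f=geom(td,.085,s=s);sl=Slerp([0,1],Ro.from_euler("xyz",[e,f]))
    A=g+[0,0,.10];B=F+[0,0,.15];print(td,s,"grasp",np.round(inverse_kinematics(g,e),2) if inverse_kinematics(g,e) is not None else None)
    for k in np.linspace(0,1,6):
        p=A+(B-A)*k+[0,0,.12*np.sin(np.pi*k)];q=inverse_kinematics(p,sl(k).as_euler("xyz"))
        print("  ",k.round(1),p.round(2),None if q is None else np.round(q,2))
E
```

```text
25 1 grasp [-0.33  0.15  2.42  2.73  0.59 -1.33]
   0.0 [ 0.65 -0.05  0.17] [-0.33 -0.19  2.45  2.36  0.32 -0.92]
   0.2 [ 0.62 -0.08  0.25] [-0.32 -0.46  2.31  0.26  0.43  1.52]
   0.4 [ 0.58 -0.11  0.3 ] [-0.39 -0.44  2.08  0.14  0.9   1.92]
   0.6 [ 0.54 -0.13  0.3 ] [-0.5  -0.3   1.89  0.2   1.23  2.13]
   0.8 [ 0.51 -0.16  0.26] [-0.64 -0.12  1.79  0.27  1.45  2.29]
   1.0 [ 0.47 -0.19  0.2 ] [-0.79  0.11  1.73  0.34  1.59  2.43]
25 -1 grasp [-0.33  0.15  2.42  2.73  0.59  1.81]
   0.0 [ 0.65 -0.05  0.17] [-0.33 -0.19  2.45  2.36  0.32  2.22]
   0.2 [ 0.62 -0.08  0.25] [-0.32 -0.46  2.31  0.26  0.43 -1.62]
   0.4 [ 0.58 -0.11  0.3 ] [-0.39 -0.44  2.08  0.14  0.9  -1.22]
   0.6 [ 0.54 -0.13  0.3 ] [-0.5  -0.3   1.89  0.2   1.23 -1.01]
   0.8 [ 0.51 -0.16  0.26] [-0.64 -0.12  1.79  0.27  1.45 -0.85]
   1.0 [ 0.47 -0.19  0.2 ] [-0.79  0.11  1.73  0.34  1.59 -0.71]
32 1 grasp [-0.31  0.06  2.39  2.56  0.37 -1.15]
   0.0 [ 0.65 -0.05  0.17] None
   0.2 [ 0.61 -0.08  0.25] [-0.34 -0.41  2.21  0.26  0.6   1.51]
   0.4 [ 0.58 -0.1   0.3 ] [-0.43 -0.36  1.98  0.22  1.03  1.84]
   0.6 [ 0
[... 704 characters left out ...]
36 -0.33  2.1   0.25  0.77  1.51]
   0.4 [ 0.58 -0.1   0.3 ] [-0.47 -0.26  1.88  0.27  1.18  1.79]
   0.6 [ 0.54 -0.13  0.3 ] [-0.6  -0.12  1.73  0.34  1.47  2.  ]
   0.8 [ 0.51 -0.16  0.26] [-0.74  0.05  1.67  0.42  1.64  2.18]
   1.0 [ 0.47 -0.18  0.2 ] [-0.88  0.25  1.66  0.49  1.74  2.33]
40 -1 grasp None
   0.0 [ 0.65 -0.05  0.17] [-0.29 -0.23  2.3   0.67  0.27 -2.36]
   0.2 [ 0.61 -0.08  0.25] [-0.36 -0.33  2.1   0.25  0.77 -1.63]
   0.4 [ 0.58 -0.1   0.3 ] [-0.47 -0.26  1.88  0.27  1.18 -1.36]
   0.6 [ 0.54 -0.13  0.3 ] [-0.6  -0.12  1.73  0.34  1.47 -1.14]
   0.8 [ 0.51 -0.16  0.26] [-0.74  0.05  1.67  0.42  1.64 -0.97]
   1.0 [ 0.47 -0.18  0.2 ] [-0.88  0.25  1.66  0.49  1.74 -0.81]
```

```bash
python3 - <<'E'
from g2 import *
for td,gz in((45,.092),(50,.095),(55,.095)):
  for s in(1,-1):
    g,e,F,f=geom(td,gz,s=s);sl=Slerp([0,1],Ro.from_euler("xyz",[e,f]))
    A=g+[0,0,.12];B=F+[0,0,.12]
    print(td,s,[None if (q:=inverse_kinematics(g+[0,0,H],e)) is None else np.round(q,2).tolist() for H in(0,.03,.06,.12)],None if (q:=inverse_kinematics(F,f)) is None else np.round(q,2))
    for k in np.linspace(0,1,4):
        p=A+(B-A)*k+[0,0,.12*np.sin(np.pi*k)];q=inverse_kinematics(p,sl(k).as_euler("xyz"))
        print("  ",k.round(1),p.round(2),None if q is None else np.round(q,2))
E
```

```text
45 1 [None, [-0.28, -0.09, 2.27, 0.67, 0.23, 0.77], [-0.28, -0.15, 2.26, 0.51, 0.3, 0.93], [-0.28, -0.26, 2.22, 0.35, 0.43, 1.11]] [-0.92  0.51  1.67  0.52  1.57  2.18]
   0.0 [ 0.65 -0.05  0.2 ] [-0.28 -0.26  2.22  0.35  0.43  1.11]
   0.3 [ 0.59 -0.1   0.29] [-0.45 -0.23  1.86  0.27  1.17  1.68]
   0.7 [ 0.53 -0.14  0.28] [-0.68  0.01  1.66  0.41  1.6   2.02]
   1.0 [ 0.47 -0.19  0.17] [-0.92  0.34  1.64  0.53  1.75  2.28]
45 -1 [None, [-0.28, -0.09, 2.27, 0.67, 0.23, -2.37], [-0.28, -0.15, 2.26, 0.51, 0.3, -2.21], [-0.28, -0.26, 2.22, 0.35, 0.43, -2.04]] [-0.92  0.51  1.67  0.52  1.57 -0.97]
   0.0 [ 0.65 -0.05  0.2 ] [-0.28 -0.26  2.22  0.35  0.43 -2.04]
   0.3 [ 0.59 -0.1   0.29] [-0.45 -0.23  1.86  0.27  1.17 -1.46]
   0.7 [ 0.53 -0.14  0.28] [-0.68  0.01  1.66  0.41  1.6  -1.12]
   1.0 [ 0.47 -0.19  0.17] [-0.92  0.34  1.64  0.53  1.75 -0.86]
50 1 [[-0.27, -0.01, 2.22, 0.47, 0.28, 0.97], [-0.27, -0.08, 2.21, 0.37, 0.34, 1.07], [-0.27, -0.13, 2.19, 0.31, 0.41, 1.14], [-0.27, -0.23, 2.14, 0.24, 0.55, 1.22]] [-0.94  0.58  1.63  0.55  1.64  2.15]
   0.0 [ 0.65 -0.05  0.2 ] [-0.27 
[... 922 characters left out ...]
] [-0.26 -0.18  2.07  0.17  0.66  1.29]
   0.3 [ 0.59 -0.1   0.29] [-0.48 -0.09  1.71  0.3   1.36  1.65]
   0.7 [ 0.53 -0.14  0.29] [-0.72  0.14  1.56  0.47  1.74  1.98]
   1.0 [ 0.47 -0.19  0.17] [-0.96  0.46  1.59  0.6   1.86  2.24]
55 -1 [[-0.26, 0.01, 2.15, 0.28, 0.39, -1.98], [-0.26, -0.05, 2.14, 0.24, 0.46, -1.93], [-0.26, -0.1, 2.12, 0.21, 0.53, -1.9], [-0.26, -0.18, 2.07, 0.17, 0.66, -1.86]] [-0.96  0.64  1.59  0.58  1.7  -1.01]
   0.0 [ 0.64 -0.05  0.2 ] [-0.26 -0.18  2.07  0.17  0.66 -1.86]
   0.3 [ 0.59 -0.1   0.29] [-0.48 -0.09  1.71  0.3   1.36 -1.49]
   0.7 [ 0.53 -0.14  0.29] [-0.72  0.14  1.56  0.47  1.74 -1.17]
   1.0 [ 0.47 -0.19  0.17] [-0.96  0.46  1.59  0.6   1.86 -0.91]
```

```bash
python3 - <<'E'
from g2 import *
q6=observe()["q"][5];s=1 if abs(q6-1.2)<abs(q6+1.9) else -1;print("s",s,q6)
open("s.txt","w").write(str(s))
g,e,F,f=geom(50,.095,s=s)
movep(g+[0,0,.12],e);st()
print(move_l(g,feed=.1,max_force=12));st("down")
gripper_to(.036,f_grip=80);hold(.2);st("grip")
move_l(g+[0,0,.12],feed=.12);st("lift")
sl=Slerp([0,1],Ro.from_euler("xyz",[e,f]));A=g+[0,0,.12];B=F+[0,0,.12]
for k in(.33,.67,1):movep(A+(B-A)*k+[0,0,.12*np.sin(np.pi*k)],sl(k).as_euler("xyz"))
st("above")
D=shot("ab");c=lambda n,x,y,w,h:cv2.resize(D[n][0][y:y+h,x:x+w,::-1],(400,300),interpolation=cv2.INTER_CUBIC)
cv2.imwrite("pics/abc.png",np.hstack([c("side",320,90,160,120),c("top",300,190,160,120)]))
E
```

```text
s -1 -1.6794981538190032
 t 21.38 [ 0.6458 -0.0513  0.1972] op 0.0849 gf 0.0 F [ 0.5 -0.2 -0.5]
False
down t 22.73 [ 0.6459 -0.0513  0.0774] op 0.0849 gf 0.0 F [0.3 0.3 0.4]
grip t 23.43 [ 0.6462 -0.0515  0.0778] op 0.038 gf 79.5 F [-1.3  0.8  5.3]
lift t 24.58 [ 0.6442 -0.0508  0.1943] op 0.0378 gf 81.0 F [ 0.  -0.6 -8.1]
above t 26.42 [ 0.4697 -0.1879  0.1724] op 0.0374 gf 81.0 F [ 0.5  0.1 -7.2]
```

View pics/abc.png

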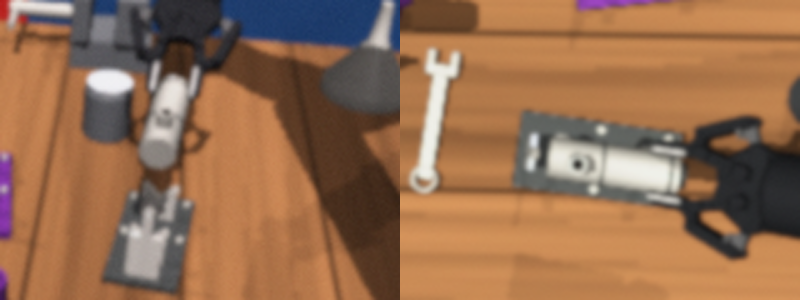

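The ram lies level above the cradle, port up at crop (580,163) and foot towards the tab. I'll measure its pose from depth to correct any slip, then lower it.

```bash
cat >> g2.py <<'E'
def lie(D,zax):
    """cylinder fit (radius 21 mm) to barrel points; returns in cradle frame"""
    M=np.c_[XC,YC,[0,0,1]]
    for n,(p,d) in D.items():
        q=(cloud(n,p,d).reshape(-1,3)-C0)@M
        k=(q[:,0]>-.02)&(q[:,0]<.066)&(abs(q[:,1])<.03)&(q[:,2]>zax-.012)&(q[:,2]<zax+.0235)&(abs(q[:,0]-.042)>.013);s=q[k]
        def res(a):return np.hypot(s[:,1]-a[0]-a[1]*s[:,0],s[:,2]-a[2]-a[3]*s[:,0])-.021
        a=least_squares(res,[0,0,zax,0],loss="soft_l1",f_scale=.002).x
        t=q[(abs(q[:,0]-.042)<.03)&(abs(q[:,1])<.03)&(q[:,2]>zax+.030)&(q[:,2]<zax+.045)]
        b=q[(abs(q[:,1])<.012)&(q[:,2]>zax+.014)&(q[:,2]<zax+.022)&(q[:,0]<.078)]
        print(n,len(s),"y,dy,z,dz",a.round(4),"port",len(t),np.median(t,0).round(4) if len(t) else 0,"foot end x",np.percentile(b[:,0],98).round(4) if len(b) else 0)
E
python3 - <<'E'
from g2 import *
import g2
D={n:get_image(n) for n in("side","top")}
lie(D,.188);st()
E
```

```text
side 160 y,dy,z,dz [-0.0017  0.003   0.1854 -0.0753] port 16 [4.730e-02 1.000e-04 2.191e-01] foot end x 0.0582
top 417 y,dy,z,dz [-0.0018  0.0044  0.186  -0.0825] port 42 [0.0451 0.0009 0.2201] foot end x 0.0582
 t 26.62 [ 0.4704 -0.1883  0.1746] op 0.0379 gf 81.3 F [-0.5  0.5 -7.8]
```

```bash
python3 - <<'E'
from g2 import *
s=-1;g,e,F,f=geom(50,.095,s=s)
p0=F+[0,0,.12];c=C0+[0,0,.186]
Q=Ro.from_rotvec(-.079*YC);f2=(Q*Ro.from_euler("xyz",f)).as_euler("xyz")
p=c+Q.apply(p0-c)+.0017*YC
movep(p,f2)
D={n:get_image(n) for n in("side","top")};lie(D,.186)
print(move_l(p-[0,0,.098],feed=.1,max_force=15));st("near")
print(move_l(p-[0,0,.124],feed=.02,max_force=6));st("contact")
D={n:get_image(n) for n in("side","top")};lie(D,.068)
E
```

```text
side 132 y,dy,z,dz [ 0.0016 -0.004   0.1829 -0.0109] port 27 [0.048  0.0027 0.2188] foot end x 0.0737
top 407 y,dy,z,dz [ 0.0012  0.0008  0.1841 -0.0058] port 48 [0.0426 0.0028 0.2205] foot end x 0.0681
False
near t 28.1 [ 0.4676 -0.1877  0.0748] op 0.0378 gf 81.4 F [ 0.   0.4 -7.3]
True
contact t 28.98 [ 0.4677 -0.1872  0.0562] op 0.0379 gf 82.1 F [ 2.  -0.5  5. ]
side 123 y,dy,z,dz [ 0.001  -0.006   0.0677 -0.0026] port 29 [0.0477 0.0038 0.1042] foot end x 0.0732
top 315 y,dy,z,dz [ 0.0013 -0.0105  0.068   0.0032] port 37 [0.0423 0.0031 0.1062] foot end x 0.0687
```

Contact at the seated height (axis 68 mm), level, port up. I'll release, back off along the tool axis and check.

```bash
python3 - <<'E'
from g2 import *
gripper_to(.07);st("open")
o=observe();z=Ro.from_euler("xyz",o["tcp_rot"]).as_matrix()[:,2];p=np.array(o["eef_pos"])
move_l(p-.10*z,feed=.08);st()
move_l(p-.10*z+[0,0,.12],feed=.15);hold(.3);st("clear")
D=shot("fin");lie(D,.068)
c=lambda n,x,y,w,h:cv2.resize(D[n][0][y:y+h,x:x+w,::-1],(400,300),interpolation=cv2.INTER_CUBIC)
cv2.imwrite("pics/finc.png",np.hstack([c("side",320,130,120,90),c("top",320,200,120,90)]))
E
```

```text
open t 29.49 [ 0.4662 -0.1867  0.0541] op 0.07 gf 0.0 F [-0.3 -0.6 -0.2]
 t 30.89 [ 0.4565 -0.267   0.1118] op 0.0696 gf 0.0 F [0.2 0.6 0.2]
clear t 32.14 [ 0.4564 -0.2673  0.2315] op 0.0703 gf 0.0 F [ 0.3 -0.3  0.4]
side 123 y,dy,z,dz [ 0.0003 -0.0128  0.0667 -0.0013] port 28 [0.0476 0.0009 0.103 ] foot end x 0.0723
top 327 y,dy,z,dz [ 0.0005 -0.0018  0.0675  0.0016] port 39 [0.0426 0.0005 0.1049] foot end x 0.0669
```

View pics/finc.png

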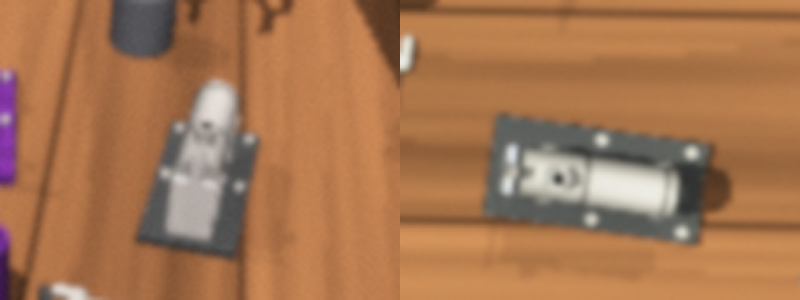

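The ram is seated in both saddles: port up at crop (563,178), foot end next to the tab at (510,170), gripper clear.

```bash
python3 -c "
from plant import *
print(job_done())"
```

```text
the job is handed in; nothing more can be done
None
```

The cylinder lies released in both saddles, port facing up at the tab end (axis 67–68 mm up, under 1 mm off the centre line by the cameras), and the job was handed in at about 32 s; no verdict was shown.

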